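# Spin-check a dish turntable and brake it on its mark

## Robot

A 6-joint arm with a two-finger parallel gripper is mounted at the origin on a cart in front of the work surface, level with it; the furniture and walls round the work are solid. World frame = base frame: x ahead of the robot, y to its left, z up, the work surface at z = 0. Lengths are in mm, angles in rad, forces in N, time in s.
With the tool pointing down it reaches from about 225 to 725 mm from the base axis. Payload 3.1 kg.
Tool frame: the origin (TCP) lies on the centre line of the jaws, within the pads' length; the fingertips stand 22 mm ahead of it and the grasp point (between the pads) lies 3 mm ahead of it (arm.nose_length is the distance from the TCP to the fingertips, in mm); z points along the fingers, y is the line along which they close (so a half turn about z gives the same grasp; the last joint's range is limited). The gripper opens to 85 mm and grips with 20 to 120 N. Pads are 22 mm wide; open, the fingers measure 114 mm over their backs; the gripper's body (76 mm by 85 mm) begins 54 mm behind the grasp point. The pads swing forward as they close: fully open they stand 13 mm farther back than shut.
Start: joints at [-1.254, 0.048, 0.099, 1.622, 0, 1.443], TCP at [225.88, -473.915, 253.312] pointing down, gripper open.
Joint ranges: [-2.91, 2.91], [-0.99, 1.94], [-1.21, 1.42], [-2.12, 2.29], [-1.49, 1.47], [-3.14, 3.14]. Speed limits (rad/s): [2.79, 2.79, 3.14, 3.14, 3.14, 3.14].

## Interface

Orientations are given as a rotation vector (axis times angle).
In Python, from bench import arm gives the robot as it stands.
- The arm moves only by the tool move_arm, never from a script. Its argument "targets" is a list that holds one entry, the list of rows, each a list of 7 numbers: the shift along the tool's x, y, z in mm, then the turn, a rotation vector about the tool's x, y, z in degrees, then the finger opening in mm, from 0 to 85.4. A call has 1 to 8 rows; each row shifts and turns the commanded pose from where the row before left it, along the tool's axes as they then stand; what a row does not reach is not made up. A row lasts 1/10 s, in which the tool goes at most 50 mm and 8.59 degrees, less where a joint would pass 70% of its speed; a pose out of reach is approached as far as the arm can. A call is refused whole if a number of a shift passes 50 or a number of a turn 8.59, either way. A call with a gripper value outside its range is refused whole. The fingers move at their own pace and stop on an object; the grip force is fixed at half the most. Time passes only in rows, so rows that do not move let the fingers close. It gives the time, the measured TCP pose, the force, the opening and the grip force at its end, in the units of the state.
- arm.get_obs(): the state, without advancing time (a new reading comes with each control period).
- arm.get_image(name): name is "side" or "top" or "wrist"; returns a dict with "pixels" (420x560x3 uint8, red, green, blue), "vertical_fov" (degrees; the focal length in pixels is half the picture's height over the tangent of half this angle, whatever the lens; pixels are square), "cx", "cy" (the principal point, pixels), "T" (4x4, takes a point from camera to world coordinates). Camera axes: x right, y down, z forward; pixel columns grow to the right and rows downward; lengths in mm; the calibration is good to about 2 mm. A picture is of the moment at which its call begins. There is no depth.
- arm.hand_in(): hands the job in; it is judged then, once.
The state is a dict: "time": time; "joints": joint angles; "joint_velocities": joint speeds; "effort": joint torques, N m; "eef_pos": TCP position; "tcp_rot": TCP orientation; "force": force on the tool from outside, world axes, zero at the start; "wrist_torque": the same for the moment, N m; "width": opening from 0.0 (shut) to 1.0 (fully open); "grip_force": force on a finger pad.
Only numpy, scipy, OpenCV 4.12 (cv2) and the standard library are available. Lean on these libraries where they do the work, as an engineer would, in place of code of your own. Each camera call takes 0.05 s, during which the arm holds its last target. There are 200 camera calls.

## Task

Check that the petri-dish turntable runs freely and park it: with a fingertip against one of its black studs, flick the wheel round, either way, then let it spin by itself, hands off, for at least three seconds. While it is still turning, brake it with a light fingertip press on its flat black ring and keep it pressed until it stands still with the red mark facing the yellow index plate, then move clear so that it stays parked there. Pinch and lift nothing, leave the dish in its seat, and leave the other things on the bench alone.

Things in the scene. Friction and masses are not known exactly. Their poses are not given: they have to be found in the camera images.
- stand: grey round stand of the turntable, 196 mm across, fixed to the bench. Origin on the bench on the wheel's axis, z up. It carries the yellow index plate, 50 mm wide, on its -x side; the plate's top is level with the wheel's rim, 55 mm above the bench, and it reaches from 125 to 152 mm from the axis.
- wheel: steel wheel on the stand, 240 mm across, 12 mm thick, 3 to 5 kg; turns without limit about the vertical axis. Origin on the axis at its underside, 43 mm above the bench; its rim's face 55 mm above the bench. A red stripe 14 mm wide runs along its -x direction to the rim: the mark faces the index plate when the wheel's yaw equals the stand's
- hub (a point): on the axis, level with the black brake ring's top, 65 mm above the bench. The flat ring (radius 52 to 93 mm) turns with the wheel and gives on springs (1.5 N/mm, travel 5 mm): pressing it 3 mm down stops a wheel at 1 rad/s in about 0.15 s. Let go, the wheel coasts: each second it loses 6 to 10% of its speed and 0.04 to 0.07 rad/s more (3 rad/s lasts 17 to 28 s). No detents
- stud0 (a point): top centre of a black stud fixed upright on the wheel, 12 mm thick, its top 85 mm above the bench, standing 30 mm above the rim's face, 105 mm from the axis, 60 degrees from the red stripe
- stud1 (a point): a like stud on the far side of the axis from the red stripe
- stud2 (a point): a like stud 60 degrees from the stripe on its other side
- mark (a point): outer end of the red stripe, on the wheel's top edge, 120 mm from the axis
- index (a point): middle of the inner edge of the yellow index plate's top, 125 mm from the stand's axis; 5 mm from the mark when they face
- dish: clear petri dish, 89 mm across, 16 mm high, loose between six 6 mm high lugs on a raised seat of radius 52 mm in the middle of the wheel, 2 mm higher than the ring. Origin: centre of its underside
- wash_bottle: white plastic wash bottle with a bent spout, 61 x 81 x 180 mm; loose, a bystander. Origin: centre of its underside
- cassette: small box with blue lower part and grey lid, 47 x 53 x 35 mm; loose, a bystander. Origin: centre of its underside
- timer: white bench timer with three buttons, 66 x 66 x 20 mm; loose, a bystander. Origin: centre of its underside
- marker: white marker pen with a black cap, lying, 18 x 132 x 18 mm; loose, a bystander. Origin: centre of its underside
- tape_roll: roll of cream tape lying flat, 68 mm across, 18 mm high; loose, a bystander. Origin: centre of its underside
- tweezers: steel tweezers lying flat, 11 x 124 x 7 mm; loose, a bystander. Origin: centre of its underside
- strip_box: open white carton of paper strips, 54 x 112 x 46 mm; loose, a bystander. Origin: centre of its underside
Not all that is in view belongs to the job. Leave any pink or purple look-alike of the dish alone.

How it is judged (in metres and radians):
On the way, in this order (a step that is already met when the one before it is completed fails the run):
1. the wheel spins by itself, untouched by the robot, for three seconds (angular speed of wheel above 0.3 rad/s and contact force between each of the arm, the fingers and wheel below 0.02 N), for 2.8 s.
2. a fingertip touches the wheel while it is still turning (angular speed of wheel above 0.08 rad/s and contact force between the fingers and wheel above 0.1 N).
3. the fingertip holds the wheel still with the red mark facing the index plate (angular speed of wheel below 0.05 rad/s and contact force between the fingers and wheel above 0.1 N and horizontal distance between mark and index below 0.028 m), for 0.1 s.
At the end, for the whole second after the job is handed in: The wheel stands still with the end of the red stripe within the 50 mm width of the yellow index plate (within 28 mm of the middle of its edge), the dish is in its seat, and the robot touches nothing (horizontal distance between mark and index below 0.028 m and angular speed of wheel below 0.03 rad/s and horizontal distance between dish and stand below 0.008 m and z of dish in the frame of stand below 0.072 m).
It fails at once if the wheel or its stand is pinched, struck or pressed hard: more than 38 N in all (contact force between any of the arm, the fingers and stand above 38 N).
It fails at once if the dish is lifted or pushed out of its seat (horizontal distance between dish and stand above 0.012 m or z of dish in the frame of stand above 0.075 m).
It fails at once if another thing on the bench is shifted by more than 20 mm or lifted (distance of any of wash_bottle, cassette, timer, marker, tape_roll, tweezers, strip_box from where it was at the start of the episode above 0.02 m).
It also fails if it takes over 56 s, if anything falls off the work surface, if the arm or the gripper's body presses on something with over 40 N, if the wrist force passes 120 N, or if a joint passes its speed limit or range.

## Working session

There is one attempt and no reset: what is moved stays moved. The work goes in short steps, Python scripts to look and compute and a tool call to move; the robot and the scene stay as the last step left them, time stands still between calls to the robot, and variables do not carry over. Pictures are saved under pics/ and viewed, at most 10 in all, crops included, and the job is handed in when it is done.

Besides the shell and the picture viewer there is one more tool, called by a JSON object that holds its "name" and its "arguments", one argument or row to a line. move_arm: Moves the arm, as the interface text tells. Its arguments: {"type":"object","properties":{"targets":{"type":"array"}},"required":["targets"]}

```bash
mkdir -p pics; ls; python3 - <<'E'
from bench import arm
import cv2,numpy as np
for n in("top","side"):
    i=arm.get_image(n); cv2.imwrite(f"pics/{n}0.png",i["pixels"][:,:,::-1])
    print(n,i["vertical_fov"],i["cx"],i["cy"],np.round(i["T"],3).tolist())
o=arm.get_obs();print(o)
E
```

```text
pics
top 44.684098869650185 277.1648670019441 208.70627164310088 [[0.009, -0.992, 0.126, 376.223], [-1.0, -0.009, -0.002, 97.9], [0.003, -0.125, -0.992, 1604.268], [0.0, 0.0, 0.0, 1.0]]
side 55.91923981707978 284.85434591336076 207.02938073144557 [[1.0, 0.007, -0.008, 565.646], [0.01, -0.504, 0.864, -1016.061], [0.003, -0.864, -0.504, 738.455], [0.0, 0.0, 0.0, 1.0]]
{'time': 0.1, 'joints': array([-1.25381129e+00,  4.86596025e-02,  9.77475356e-02,  1.62204369e+00,
        1.48129057e-05,  1.44301825e+00]), 'joint_velocities': array([ 1.03630830e-03, -2.05407580e-03,  2.00456117e-03,  1.20026239e-03,
        6.10050308e-05, -1.57394854e-04]), 'effort': array([ 2.18496527e-03, -3.39849150e+01,  3.20937181e+01,  1.58150465e-02,
       -1.63192190e-04, -1.04493574e-05]), 'eef_pos': array([ 225.71633934, -473.42049137,  252.23959459]), 'tcp_rot': array([-3.06213259e+00, -6.92413709e-01,  2.97051129e-04]), 'force': array([ 0.45299789, -0.67875515, -0.62156029]), 'wrist_torque': array([0.00364716, 0.01003365, 0.03268502]), 'grip_force': 0.0, 'width': 0.9985505417382122}
```

View pics/top0.png

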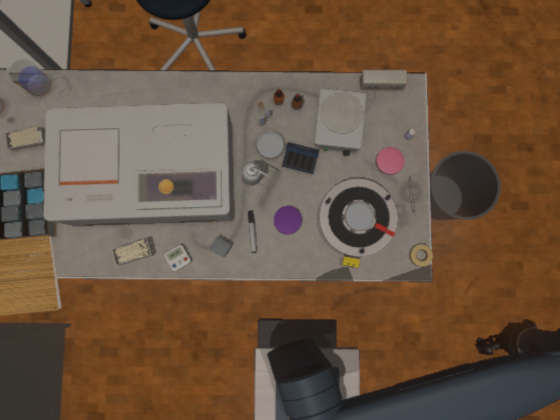

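View pics/side0.png

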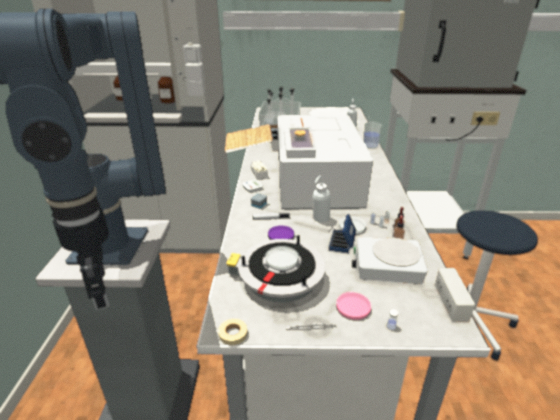

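The top view shows the wheel at about (359,217), the red mark's end at (394,234) and the yellow plate at (352,262). Next I'll enlarge crops of both views.

```bash
python3 - <<'E'
import cv2,numpy as np
a=cv2.imread("pics/top0.png")[165:285,305:440]; b=cv2.imread("pics/side0.png")[222:322,218:338]
a=cv2.resize(a,None,fx=4,fy=4,interpolation=2)[:480]; b=cv2.resize(b,(0,0),fx=4,fy=4,interpolation=2)[:480]
a=a[:,:540]; h=max(len(a),len(b))
cv2.imwrite("pics/c1.png",a);cv2.imwrite("pics/c2.png",b)
E
```

```text
(no output)
```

View pics/c1.png

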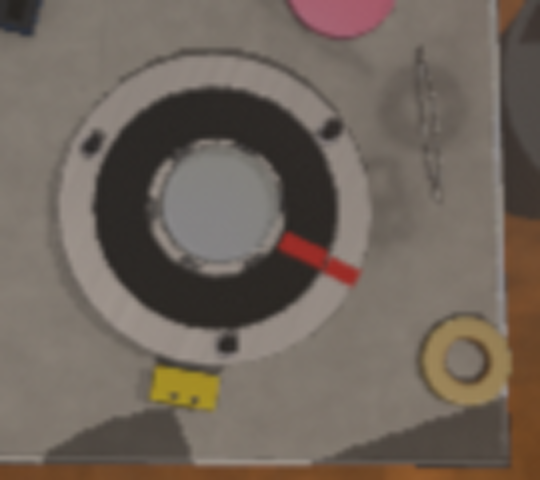

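View pics/c2.png

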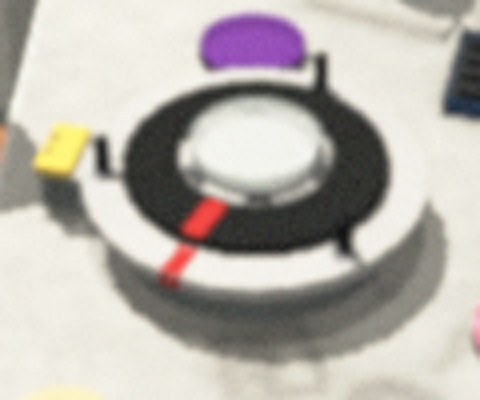

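Top crop: rim centre (215,207), mark end (355,276), plate middle (185,388), studs (92,142), (330,129) and (228,343). Side crop: rim spans x 80–432, mark end (170,278), plate about (60,148).

```bash
cat > h.py <<'E'
import numpy as np
from bench import arm
K={"top":(44.684098869650185,277.165,208.706,np.array([[0.009,-0.992,0.126,376.223],[-1,-.009,-.002,97.9],[.003,-.125,-.992,1604.268]])),
"side":(55.91923981707978,284.854,207.029,np.array([[1,.007,-.008,565.646],[.01,-.504,.864,-1016.061],[.003,-.864,-.504,738.455]]))}
def ray(n,u,v,z):
    f,cx,cy,T=K[n]; F=210/np.tan(np.radians(f/2))
    d=T[:,:3]@np.array([(u-cx)/F,(v-cy)/F,1]); return (T[:,3]+d*(z-T[2,3])/d[2])[:2]
E
python3 - <<'E'
from h import *
t=lambda u,v,z:ray("top",305+u/4,165+v/4,z)
s=lambda u,v,z:ray("side",218+u/4,222+v/4,z)
c=t(215,207,55);print("c",c,t(215.5,207,65))
for n,u,v,z in(("mark",355,276,55),("plate",185,388,55),("s",92,142,80),("s",330,129,80),("s",228,343,80)):
    p=t(u,v,z)-c;print(n,p+c,np.hypot(*p),np.degrees(np.arctan2(p[1],p[0])))
for q in((170,278,55),(60,148,55),(100,140,85),(320,57,85)):print(s(*q))
print(s(80,180,55),s(432,180,55))
print("pink",ray("top",390,160,10),"tape",t(467,360,18),"tw",t(430,125,5),"purple",ray("top",288,220,10),"box/edge",t(505,460,0), "edge",t(50,460,0),"marker",ray("top",253,232,10),"bal",ray("top",345,150,60))
E
```

```text
c [ 550.59781153 -154.43052596] [ 549.47582044 -153.18103076]
mark [ 498.83927858 -260.27416677] 117.8211442541189 -116.05906683376438
plate [ 412.98605409 -130.23200689] 139.72316955479016 170.02671242975396
s [596.1962644  -58.18368847] 106.50198416665549 64.65000957777735
s [ 607.79585982 -237.82764923] 101.12713235477825 -55.55566071516026
s [ 446.01478444 -158.89129704] 104.67811630531972 -177.55764830760134
[ 498.09670001 -265.99903739]
[ 412.83831034 -135.06654833]
[ 445.3746468 -164.652697 ]
[595.27967498 -64.04043714]
[ 430.77924731 -170.06841723] [ 670.1726038  -166.78356317]
pink [ 738.47621719 -263.41404094] tape [ 437.41290392 -354.30437342] tw [ 623.14113536 -333.64300561] purple [543.33415907  60.38903301] box/edge [ 360.79640501 -386.96267572] edge [357.62167497 -32.75972234] marker [504.60090652 169.60979384] bal [ 757.32519302 -113.41632256]
```

{"name": "move_arm", "arguments": {
  "targets": [
    [[0,0,0,0,0,-8.58,0],[0,0,0,0,0,-8.58,0],[0,0,0,0,0,-8.58,0],[0,0,0,0,0,-8.58,0],[0,0,0,0,0,-8.58,0],[0,0,0,0,0,-8.58,0],[0,0,0,0,0,-8.58,0],[0,0,0,0,0,-8.58,0]]
  ]
}}

```text
time: 0.9
eef_pos: [225.8, -473.6, 252.6]
tcp_rot: [-2.132, -2.306, -0.001]
force: [-0.5, -0.8, 0.7]
width: 0.001
grip_force: 0.0
```

{"name": "move_arm", "arguments": {
  "targets": [
    [[0,0,0,0,0,-8.58,0],[0,0,0,0,0,-8.58,0],[0,0,0,0,0,-8.58,0],[0,0,0,0,0,-8.58,0],[0,0,0,0,0,-8.58,0],[0,0,0,0,0,-8.58,0],[0,0,0,0,0,-8.58,0],[0,0,0,0,0,-8.58,0]]
  ]
}}

```text
time: 1.7
eef_pos: [225.8, -473.6, 252.6]
tcp_rot: [-0.461, -3.107, -0.002]
force: [-0.9, -0.6, 0.7]
width: 0.001
grip_force: 0.0
```

{"name": "move_arm", "arguments": {
  "targets": [
    [[0,0,0,0,0,-8.58,0],[0,0,0,0,0,-8.58,0],[0,0,0,0,0,0,0]]
  ]
}}

```text
time: 2.0
eef_pos: [225.8, -473.6, 252.6]
tcp_rot: [-0.002, -3.141, -0.002]
force: [0.5, 1.0, -0.5]
width: 0.002
grip_force: 0.0
```

{"name": "move_arm", "arguments": {
  "targets": [
    [[-14,20,0,0,0,0,0],[-28,40,0,0,0,0,0],[-28,40,0,0,0,0,0],[-28,40,0,0,0,0,0],[-28,40,0,0,0,0,0],[-28,40,0,0,0,0,0],[-28,40,0,0,0,0,0],[-28,40,0,0,0,0,0]]
  ]
}}

```text
time: 2.8
eef_pos: [437.0, -172.3, 253.2]
tcp_rot: [0.008, 3.141, -0.0]
force: [1.3, -0.9, 0.4]
width: 0.002
grip_force: 0.0
```

{"name": "move_arm", "arguments": {
  "targets": [
    [[-11,42,0,0,0,0,0],[0,0,30,0,0,0,0],[0,0,40,0,0,0,0],[0,0,40,0,0,0,0],[0,0,26,0,0,0,0],[0,0,0,0,0,0,0],[0,0,0,0,0,0,0]]
  ]
}}

```text
time: 3.5
eef_pos: [447.0, -132.1, 117.3]
tcp_rot: [-0.005, -3.141, -0.001]
force: [0.4, 0.4, 0.1]
width: -0.003
grip_force: 0.0
```

```bash
python3 - <<'E'
from bench import arm
import cv2,numpy as np
a=arm.get_image("side")["pixels"][:,:,::-1][200:330,190:340]
b=arm.get_image("top")["pixels"][:,:,::-1][165:295,300:400]
a,b=[cv2.resize(i,None,fx=3,fy=3,interpolation=2) for i in(a,b)]
cv2.imwrite("pics/d.png",np.hstack([a,b])); print(arm.get_obs()["eef_pos"],arm.nose_length)
E
```

```text
[ 448.66978774 -132.88475833  119.52739062] 22.0
```

View pics/d.png

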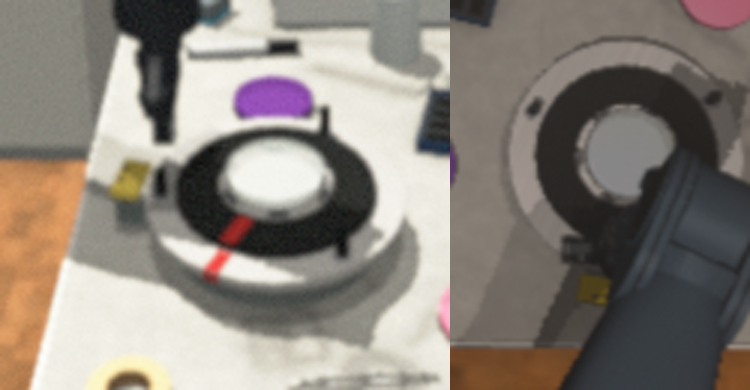

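{"name": "move_arm", "arguments": {
  "targets": [
    [[0,0,13,0,0,0,0],[0,0,12,0,0,0,0],[0,-2,0,0,0,0,0],[0,-2,0,0,0,0,0],[0,0,0,0,0,0,0]]
  ]
}}

```text
time: 4.1
eef_pos: [447.5, -136.6, 92.4]
tcp_rot: [0.003, 3.141, -0.0]
force: [0.8, -0.3, 0.6]
width: -0.002
grip_force: 0.0
```

{"name": "move_arm", "arguments": {
  "targets": [
    [[0,-3,0,0,0,0,0],[0,-5,0,0,0,0,0],[0,-8,0,0,0,0,0],[-1,-11,0,0,0,0,0],[-3,-14,0,0,0,0,0],[-6,-17,0,0,0,0,0],[5,6,0,0,0,0,0],[0,0,-40,0,0,0,0]]
  ]
}}

```text
time: 4.9
eef_pos: [445.2, -185.3, 124.0]
tcp_rot: [-0.004, -3.124, -0.015]
force: [-0.3, 0.6, -0.2]
width: 0.002
grip_force: 0.0
```

```bash
cat > m.py <<'E'
import cv2
from h import *
C=np.array([550.3,-157.])
def meas():
    t=arm.get_obs()["time"]; im=arm.get_image("side")["pixels"].astype(int)
    r,g,b=im[...,0],im[...,1],im[...,2]
    m=(r>90)&(r-g>60)&(r-b>50)&(abs(g-b)<45)
    m[:225]=0;m[320:]=0;m[:,:225]=0;m[:,335:]=0
    v,u=np.nonzero(m)
    P=np.array([ray("side",x,y,60) for x,y in zip(u,v)]).reshape(-1,2)-C
    if len(P): P=P[np.hypot(*P.T)<125]
    if len(P)<5:return t,None,len(P)
    d=P.sum(0);return t,np.degrees(np.arctan2(d[1],d[0])),len(P)
E
python3 - <<'E'
from m import *
for i in range(3): print(meas())
print(arm.get_obs()["eef_pos"],arm.get_obs()["force"])
E
```

```text
(4.9, np.float64(-57.659535106603805), 106)
(4.95, np.float64(-51.880603530707404), 120)
(5.0, np.float64(-45.35692047061822), 114)
[ 453.46466718 -189.71318037  134.84794133] [ 0.48425389 -0.30527747  0.18272837]
```

{"name": "move_arm", "arguments": {
  "targets": [
    [[-11,16,0,0,0,0,0],[-11,16,0,0,0,0,0],[0,0,15,0,0,0,0],[0,0,15,0,0,0,0],[0,0,0,0,0,0,0],[0,0,0,0,0,0,0],[0,0,0,0,0,0,0],[0,0,0,0,0,0,0]]
  ]
}}

```text
time: 5.85
eef_pos: [474.8, -156.7, 103.3]
tcp_rot: [0.002, 3.14, -0.001]
force: [-0.8, -0.5, -0.6]
width: -0.002
grip_force: 0.0
```

```bash
python3 - <<'E'
from m import *
import cv2
for i in range(2): print(meas())
o=arm.get_obs();print(o["eef_pos"],o["tcp_rot"],o["force"])
a=arm.get_image("side")["pixels"][:,:,::-1][200:330,190:340]
cv2.imwrite("pics/e.png",cv2.resize(a,None,fx=3,fy=3,interpolation=2))
E
```

```text
(5.85, np.float64(52.16247904653989), 67)
(5.9, np.float64(57.34753081206982), 61)
[ 474.7423941  -156.60128686  103.11798993] [ 2.43208913e-03  3.14028987e+00 -1.03523102e-03] [-0.50219578  0.30737572  0.37678021]
```

View pics/e.png

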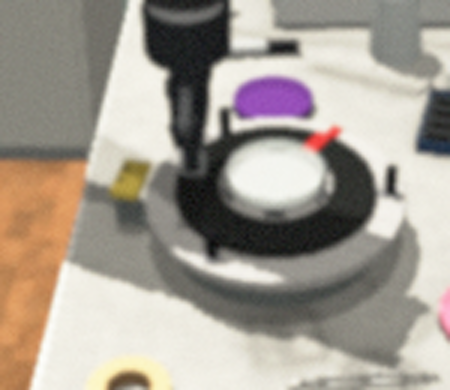

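{"name": "move_arm", "arguments": {
  "targets": [
    [[0,0,8,0,0,0,0],[0,0,0,0,0,0,0],[0,0,0,0,0,0,0],[0,0,0,0,0,0,0],[0,0,0,0,0,0,0],[0,0,0,0,0,0,0],[0,0,0,0,0,0,0],[0,0,0,0,0,0,0]]
  ]
}}

```text
time: 6.8
eef_pos: [474.3, -156.3, 94.4]
tcp_rot: [0.002, 3.141, -0.0]
force: [-0.2, 0.5, 0.3]
width: -0.001
grip_force: 0.0
```

```bash
cat > fit.py <<'E'
import sys
from m import *
D=[meas() for i in range(int(sys.argv[1]))]
D=[(t,a) for t,a,n in D if a is not None and n>30]
t,a=np.array(D).T; a=np.degrees(np.unwrap(np.radians(a)))
p=np.polyfit(t-t[-1],a,2); o=arm.get_obs()
print("now",o["time"],"last",t[-1],a[-1]%360,"fit",p,"rms",np.std(a-np.polyval(p,t-t[-1])),o["eef_pos"],o["force"])
A=p[2]%360; 
for k in(170,530,890):
    r=np.roots([p[0],p[1],A-k]); r=r[(abs(r.imag)<1e-9)]; print(k,"at",(t[-1]+r.real), "speed",[2*p[0]*x+p[1] for x in r.real])
E
python3 fit.py 90
```

```text
now 11.3 last 11.25 109.31499079717422 fit [ -6.51910023  45.83872512 109.12908097] rms 0.8083721440405455 [ 474.28210236 -156.24166718   94.29217842] [ 0.7619426  -0.36277793  0.09158457]
170 at [16.50440306 13.0270466 ] speed [np.float64(-22.669235345574343), np.float64(22.669235345574346)]
530 at [] speed []
890 at [] speed []
```

{"name": "move_arm", "arguments": {
  "targets": [
    [[0,0,3,0,0,0,0]]
  ]
}}

```text
time: 11.4
eef_pos: [474.7, -156.4, 91.7]
tcp_rot: [0.002, 3.141, -0.001]
force: [-0.9, 0.8, -0.3]
width: -0.002
grip_force: 0.0
```

```bash
python3 fit.py 14
```

```text
now 12.1 last 11.95 139.14527391826846 fit [-10.15805999  32.97290405 138.56551424] rms 0.32262397786895197 [ 474.32355097 -156.23729591   91.34647087] [ 0.00956183 -0.21775704 -0.46878996]
170 at [] speed []
530 at [] speed []
890 at [] speed []
```

{"name": "move_arm", "arguments": {
  "targets": [
    [[0,0,0,0,0,0,0],[0,0,0,0,0,0,0],[0,0,0,0,0,0,0],[0,0,0,0,0,0,0],[0,0,3,0,0,0,0],[0,0,4,0,0,0,0],[0,0,1,0,0,0,0],[0,0,0,0,0,0,0]]
  ]
}}

```text
time: 12.9
eef_pos: [474.7, -156.3, 84.0]
tcp_rot: [0.002, 3.141, 0.0]
force: [0.1, 0.4, 4.2]
width: -0.002
grip_force: 2.5
```

```bash
python3 - <<'E'
from m import *
import cv2
for i in range(3): print(meas())
o=arm.get_obs();print(o["eef_pos"],o["force"])
a=arm.get_image("side")["pixels"][:,:,::-1][200:330,190:340]
cv2.imwrite("pics/f.png",cv2.resize(a,None,fx=4,fy=4,interpolation=2))
E
```

```text
(12.9, np.float64(177.35366651873397), 8)
(12.95, np.float64(177.35366651873397), 8)
(13.0, np.float64(177.35366651873397), 8)
[ 474.69653573 -156.39932636   84.1464722 ] [-0.08755659 -0.73291397  5.18554657]
```

View pics/f.png

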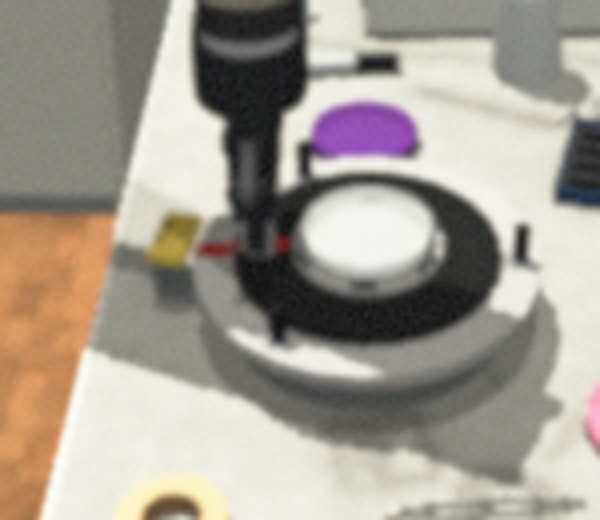

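The wheel is still, and the red stripe's end at crop (197,249) faces the plate, whose inner edge is near (195,243). I'll lift straight up and check.

{"name": "move_arm", "arguments": {
  "targets": [
    [[0,0,0,0,0,0,0],[0,0,-3,0,0,0,0],[0,0,-6,0,0,0,0],[0,0,-20,0,0,0,0],[0,0,-40,0,0,0,0],[0,0,-40,0,0,0,0],[0,-40,-30,0,0,0,0],[0,-40,0,0,0,0,0]]
  ]
}}

```text
time: 13.9
eef_pos: [476.4, -237.4, 228.1]
tcp_rot: [-0.003, 3.134, -0.008]
force: [2.3, 0.1, 0.0]
width: -0.001
grip_force: 0.0
```

{"name": "move_arm", "arguments": {
  "targets": [
    [[0,-40,0,0,0,0,0],[0,-40,0,0,0,0,0],[0,-40,0,0,0,0,0],[0,-40,0,0,0,0,0],[0,-20,0,0,0,0,0],[0,0,0,0,0,0,0],[0,0,0,0,0,0,0]]
  ]
}}

```text
time: 14.6
eef_pos: [473.5, -415.8, 221.2]
tcp_rot: [-0.003, -3.14, -0.004]
force: [0.2, 0.6, -0.3]
width: -0.001
grip_force: 0.0
```

```bash
python3 - <<'E'
from m import *
import cv2
for i in range(2): print(meas())
s=lambda u,v,z:ray("side",190+u/4,200+v/4,z)
print(s(197,249,55),s(195,243,55))
a=arm.get_image("top")["pixels"][:,:,::-1][165:285,305:440]
cv2.imwrite("pics/g.png",cv2.resize(a,None,fx=4,fy=4,interpolation=2)); o=arm.get_obs();print(o["eef_pos"],o["force"],o["time"])
E
```

```text
(14.6, np.float64(168.20205928614357), 71)
(14.65, np.float64(168.5698432911872), 72)
[ 431.90201022 -149.36058694] [ 429.77946853 -142.71195853]
[ 474.15301564 -414.85317605  222.3656045 ] [-0.01597502 -0.02191847 -0.04488999] 14.75
```

View pics/g.png

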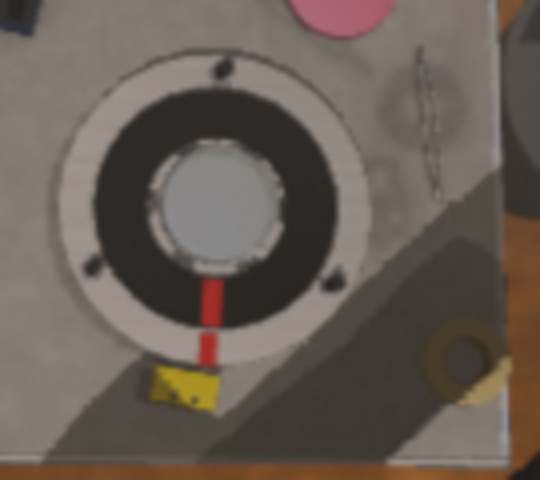

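The mark's end is at crop (207,364), against the plate's inner-edge middle at about (188,368). That is roughly 15 mm off, within the 28 mm limit, and the dish is centred in its seat.

```bash
python3 -c "
from bench import arm
print(arm.hand_in())"
```

```text
the job is handed in; nothing more can be done
None
```

The job is handed in, with no verdict shown: I flicked the wheel to about 2 rad/s, let it spin hands-off for about 8 s, braked it on the ring, and left it parked and clear with the red mark about 15 mm from the middle of the index plate's edge (limit 28 mm) and the dish in its seat.

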